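# Tamp the nougat blocks level in the setting frame

## Task

Some of the green nougat blocks in the spring-sided frame stand proud: take the tamper from its white tray and press them down with its flat foot until all six are fully home on the frame's floor and level, leaning on the last of them with a steady 1.5 kg or so (about 15 N) for a second once they are all down, and never with more than 4.5 kg (45 N), the tamper's own weight included. Touch the blocks only with the tamper, then stand it upright in its tray again and let go; leave everything else where it is.

Things in the scene. Friction and masses are not known exactly. Their poses are not given: they have to be found in the camera images.
- frame: steel setting frame, an open-topped bin fixed to the table; rim 42 mm above the table, walls and floor 4 mm thick, 98 mm wide (y), from x = -61 to +114 mm. Room inside the bed: x -57 to +57, y -45 to +45 mm. Solid end wall at x = -57 mm. Origin: table height, under the centre of the bed; z up; yaw within 0.4 rad of the world's
- bed (a point): centre of the bed on the frame's floor, 4 mm above the table; frame's axes. Six block places around it: x = -38, 0, +38 mm by y = -22, +22 mm, in two rows along x
- spring_end (a point): top middle of the two white sprung follower plates at the bed's +x end (x = +57 mm), 44.5 mm above the table. They squeeze each row lengthwise with about 3 N, so proud blocks stay up by friction: 2.5 to 5 N slides one block down, up to about 18 N four at once
- tamper: flat tamper standing upright: square steel foot 64 x 64 x 10 mm, neck 20 mm across with a 32 mm collar, wooden handle block 40 mm (x) by 28 mm (y) from 47 to 99 mm above the underside; 0.3 to 0.5 kg. Pinch the handle across its 28 mm (along y) from above. Origin: centre of the foot's underside; z up; foot edges along x and y; yaw within 0.5 rad of the world's at first
- tamper_foot: the foot plate of the tamper, rigidly part of it; same origin and axes as the tamper
- rest: white square drip tray fixed to the table on which the tamper stands, 110 x 110 mm, floor 6 mm above the table, inside 100 x 100 mm, rim 12 mm above the table. Origin: table height, under its centre
- block1: matcha-green hard nougat block, 38 (x) x 42 (y) x 30 mm high, 50 g, one of six loose ones in the frame in any of its six places; some stand proud by 5 to 13 mm. Origin: centre of its underside, which is 4 mm above the table when fully down on the frame's floor; z up
- block2: matcha-green hard nougat block, 38 (x) x 42 (y) x 30 mm high, 50 g, one of six loose ones in the frame in any of its six places; some stand proud by 5 to 13 mm. Origin: centre of its underside, which is 4 mm above the table when fully down on the frame's floor; z up
- block3: matcha-green hard nougat block, 38 (x) x 42 (y) x 30 mm high, 50 g, one of six loose ones in the frame in any of its six places; some stand proud by 5 to 13 mm. Origin: centre of its underside, which is 4 mm above the table when fully down on the frame's floor; z up
- block4: matcha-green hard nougat block, 38 (x) x 42 (y) x 30 mm high, 50 g, one of six loose ones in the frame in any of its six places; some stand proud by 5 to 13 mm. Origin: centre of its underside, which is 4 mm above the table when fully down on the frame's floor; z up
- block5: matcha-green hard nougat block, 38 (x) x 42 (y) x 30 mm high, 50 g, one of six loose ones in the frame in any of its six places; some stand proud by 5 to 13 mm. Origin: centre of its underside, which is 4 mm above the table when fully down on the frame's floor; z up
- block6: matcha-green hard nougat block, 38 (x) x 42 (y) x 30 mm high, 50 g, one of six loose ones in the frame in any of its six places; some stand proud by 5 to 13 mm. Origin: centre of its underside, which is 4 mm above the table when fully down on the frame's floor; z up
- cake1: small green cake, 62 mm across and 37 mm high with a white foot and a daisy, on a black 72 mm card; origin: centre of its underside. A bystander
- cake2: a second such small cake on its black card; origin: centre of its underside. A bystander
- bowl: white ceramic bowl, 120 mm across, 60 mm high; origin: centre of its underside. A bystander
- jar: glass jar with a yellow lid, 60 mm across, 90 mm high; origin: centre of its underside. A bystander
- spatula: spatula lying flat, 260 mm long; handle to -x; origin: near its middle, underside. A bystander
- scraper: green plastic dough scraper lying flat, 110 x 75 x 5 mm; origin: centre of its underside. A bystander
There are look-alikes about, which are no part of the job. Of the things that look like the rest, take the one that is farthest to the robot's left at the start.

How it is judged:
By the outcome, as a careful person would: the job done as asked, in the order asked, and still so for the second after the job is handed in, with the robot touching nothing.
It also fails if it takes over 72 s, if anything falls off the work surface, if the arm or the gripper's body presses on something with over 40 N, if the wrist force passes 120 N, or if a joint passes its speed limit or range.

## Robot

A 7-joint arm with a two-finger parallel gripper is mounted at the origin on the work surface. World frame = base frame: x ahead of the robot, y to its left, z up, the work surface at z = 0. Lengths are in m, angles in rad, forces in N, time in s.
With the tool pointing down it reaches from about 0.4 to 0.85 m from the base axis. Payload 10.4 kg.
Tool frame: the origin (TCP) lies at the very end of the fingers, on their centre line; the grasp point (between the pads) lies 19 mm behind it (manip.grip_point_offset is the z of the grasp point in the tool frame, in m); z points along the fingers, y is the direction in which the jaws open and shut (so a half turn about z gives the same grasp; the last joint's range is limited). The gripper opens to 85 mm and grips with 20 to 120 N. Pads are 22 mm wide; open, the fingers measure 114 mm over their backs; the gripper's body (76 mm by 85 mm) begins 54 mm behind the grasp point. The pads swing forward as they close: fully open they stand 13 mm farther back than shut.
Start: joints at [1.117, 0.332, -0.065, 1.46, 0.022, 1.35, -0.088], TCP at [0.261, -0.568, 0.231] pointing down, gripper open.
Joint ranges: [-2.6, 2.6], [-0.5, 2.12], [-1.47, 1.34], [0.16, 2.42], [-1.27, 4.41], [0.06, 2.06], [-2.6, 2.6]. Speed limits (rad/s): [2.22, 2.22, 2.79, 2.79, 3.14, 3.14, 3.14].

## Interface

Orientations are given as a unit quaternion [x, y, z, w].
In Python, from workcell import manip, camera, get_calibration, hand_in gives the robot as it stands.
- The arm moves only by the shell command python3 -m pendant 'ROWS' [FORCE]. ROWS is JSON, a list of rows, each a list of 5 numbers: the shift along the tool's x, y, z in units of 40 mm (1.0 is 40 mm), then the turn about the tool's z in units of 6 degrees (1.0 is 6 degrees), then the closure, from 0 (fully open) to 1 (shut). A call has 1 to 5 rows; each row is the pose to reach, as a shift and turn from the pose commanded when the call began, along the tool's axes at that moment; what a row does not reach only later rows make up. A row lasts 1/8 s, in which the tool goes at most 62.5 mm and 10.7 degrees, less where a joint would pass 70% of its speed; a pose out of reach is approached as far as the arm can. A call with a gripper value outside its range is refused whole. The fingers move at their own pace and stop on an object; FORCE is the grip in N (left out, the last holds). Time passes only in rows, so rows that repeat a pose let the fingers close. It gives the time, the measured TCP pose, the force and the opening at its end, in the units of the state.
- manip.get_obs(): the state, without advancing time (a new reading comes with each control period).
- camera(name): name is "side" or "top"; returns (picture, depth): 400x640x3 uint8, red, green, blue; 400x640 float32, m along the optical axis (not along the pixel's ray), 0 where there is no reading.
- get_calibration(name): a dict with "vfov" (degrees; the focal length in pixels is half the picture's height over the tangent of half this angle, whatever the lens; pixels are square), "cx", "cy" (the principal point, pixels), "position" and "rotation" of the camera in the world. Camera axes: x right, y down, z forward; pixel columns grow to the right and rows downward; lengths in m; the calibration is good to about 2 mm. A picture is of the moment at which its call begins. get_calibration takes no time and is no camera call.
- hand_in(): hands the job in, once; it reports no verdict.
The state is a dict: "clock": time; "joint_pos": joint angles; "joint_velocities": joint speeds; "tau": joint torques, N m; "position": TCP position; "ee_rot": TCP orientation; "ft_force": force on the tool from outside, world axes, zero at the start; "torque": the same for the moment, N m; "grip_width": opening from 0.0 (shut) to 1.0 (fully open).
Only numpy, scipy, OpenCV 4.12 (cv2) and the standard library are available. Lean on these libraries where they do the work, as an engineer would, in place of code of your own. Each camera call takes 0.05 s, during which the arm holds its last target.

## Working session

There is one attempt and no reset: what is moved stays moved. The work goes in short steps, Python scripts to look and compute and a shell command to move; the robot and the scene stay as the last step left them, time stands still between calls to the robot, and variables do not carry over. Pictures are saved under pics/ and viewed, and the job is handed in when it is done.

```bash
ls; mkdir -p pics; python3 - <<'E'
from workcell import manip,camera,get_calibration
import cv2,numpy as np
o=manip.get_obs(); print(o); print(manip.grip_point_offset)
for n in("top","side"):
    p,d=camera(n); print(n,get_calibration(n)); cv2.imwrite(f"pics/{n}0.png",p[...,::-1]); np.save(f"pics/{n}0.npy",d)
E
```

```text
pics
{'clock': 0.0, 'joint_pos': array([ 1.11740755,  0.33287692, -0.06469335,  1.46089473,  0.02162582,
        1.34990088, -0.08848562]), 'joint_velocities': array([ 0.00073675, -0.00039988, -0.00082433,  0.00123843, -0.00156009,
       -0.00123773, -0.00064862]), 'tau': array([-3.53772220e-04, -6.25444508e+01,  4.86704567e-02, -3.91610062e+01,
        1.60654873e-02,  9.82896192e-03,  1.80165728e-05]), 'position': array([ 0.26082893, -0.56758278,  0.23053501]), 'ee_rot': array([ 9.76888333e-01,  2.13749165e-01, -1.91434126e-04, -6.64807494e-04]), 'ft_force': array([ 0.58216558, -0.64488559, -0.16858409]), 'torque': array([0.03710689, 0.02989769, 0.00073098]), 'grip_width': 0.9999917022549247}
-0.0187
top {'vfov': 42.40655729524464, 'cx': 319.96740613429836, 'cy': 194.48908838573684, 'position': array([0.36576   , 0.01221025, 1.74417587]), 'rotation': array([-0.70260405,  0.70902009, -0.04153967,  0.04373238])}
side {'vfov': 45.008947169662186, 'cx': 317.85328845613515, 'cy': 202.30659147518335, 'position': array([ 0.33799827, -0.96309071,  1.05330154]), 'rotation': array([ 0.91803622, -0.08780883,  0.04539444, -0.38397715])}
```

View pics/top0.png

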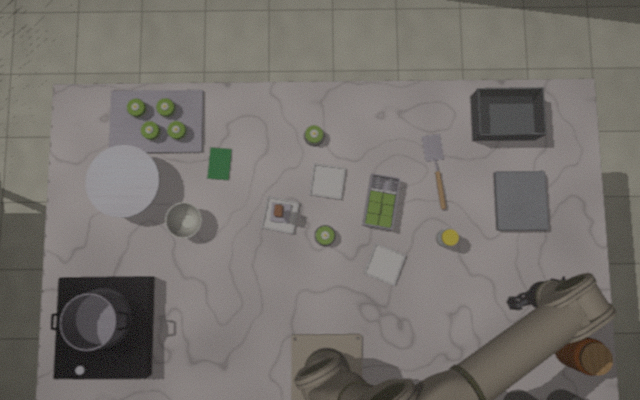

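View pics/side0.png

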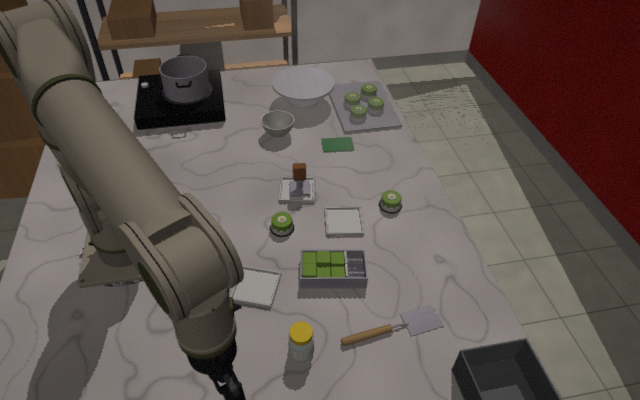

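```bash
cat > h.py <<'E'
from workcell import manip,camera,get_calibration
import cv2,numpy as np
from scipy.spatial.transform import Rotation as R
def cal(n):
    c=get_calibration(n); f=200/np.tan(np.radians(c['vfov']/2)); return c,f,R.from_quat(c['rotation']).as_matrix()
def cloud(n,d):
    c,f,M=cal(n); v,u=np.mgrid[0:400,0:640]
    P=np.stack([(u-c['cx'])/f*d,(v-c['cy'])/f*d,d],-1)@M.T+c['position']; P[d==0]=np.nan; return P
def atz(n,u,v,z):
    c,f,M=cal(n); r=M@np.array([(u-c['cx'])/f,(v-c['cy'])/f,1]); p=c['position']; return p+r*(z-p[2])/r[2]
def proj(n,P):
    c,f,M=cal(n); q=(np.atleast_2d(P)-c['position'])@M; return np.c_[q[:,0]/q[:,2]*f+c['cx'],q[:,1]/q[:,2]*f+c['cy']]
def crop(img,u0,v0,u1,v1,s,name):
    cv2.imwrite(name,cv2.resize(img[v0:v1,u0:u1,::-1],None,fx=s,fy=s,interpolation=cv2.INTER_CUBIC))
def tcp():
    o=manip.get_obs(); return o
E
python3 - <<'E'
from h import *
p=cv2.imread('pics/top0.png')[...,::-1]; crop(p,255,155,415,255,5,'pics/tc.png')
p=cv2.imread('pics/side0.png')[...,::-1]; crop(p,265,155,385,245,6,'pics/sc.png');crop(p,285,230,385,300,8,'pics/sc2.png')
for n in('top','side'):
    P=cloud(n,np.load(f'pics/{n}0.npy'))
    t=P[150:300:,250:420].reshape(-1,3); print(n,np.nanmedian(t[:,2]))
    if n=='top':
        print('tamper',np.round(P[205:230:2,268:298:2,2]*1000)); print('frame'); 
        print(np.round(P[174:232:2,362:404:2,2]*1000).astype(int))
E
```

```text
top 0.0003332872742728421
tamper [[  4.   3.  18. 111. 106. 101. 102.  97.  17.   8.  11.   6.  11.   3.
    6.]
 [  6.   3.  20. 105. 101. 100. 102. 101.  15.  13.  15.  10.   5.   6.
   15.]
 [  5.  -5.  16. 107. 105. 102. 105.  99.  17.  13.  24.   5.   6.   6.
   10.]
 [  5.   8.  15. 108. 106. 108. 106.  92.  22.  15.  20.  -3.   4.   3.
    6.]
 [  4.  12.  18. 105. 103. 108.  97.  84.  13.  17.  15.   8.   1.   6.
    2.]
 [  6.  10.  24.  99.  96. 103. 103.  69.  nan  20.  18.  -3.   4.  13.
    1.]
 [  6.  19.  14.  16.  56.  76.  80.  13.  13.  15.  15.   4.   8.  12.
   -4.]
 [ -3.  16.  15.  28.   7.  13.  24.  16.  13.  13.  13.   5.   4.  15.
   -1.]
 [  6.   4.  15.  15.   9.  15.  23.  18.  14.  12.  10.  12.   4.  11.
   -2.]
 [ 12.   0.   8.   5.   4.   7.   5.  11.   8.  -2.   4.   6.   6.   8.
    1.]
 [ nan   0.   4.   7.   9.   1.   2.   2.   4.  11.   9.   6.  -1.  -9.
    0.]
 [ -1.   4.   5.   8.   8.   1.   3.   7.   8.   6.   1.   0.   9.  -1.
   -3.]
 [  7.  10.  17.   6.   5.  -2.  11.   0.   3.   6.   3.  -1.  10.  -4.
   -3.]]
frame
[[                  
[... 12593 characters left out ...]
40                   44
                    -1                    2                   -5
                    -7                    5                   -1]
 [                   5                    0                    2
                     0                   -2                   -9
                    -5                   -6                    0
                    -4                    6                   -2
                     0                    1                   -2
                     3                   -6                   -4
                    -1                   -3                    2]]
side -0.00024383918433723561<stdin>:9: RuntimeWarning: invalid value encountered in cast
```

View pics/tc.png

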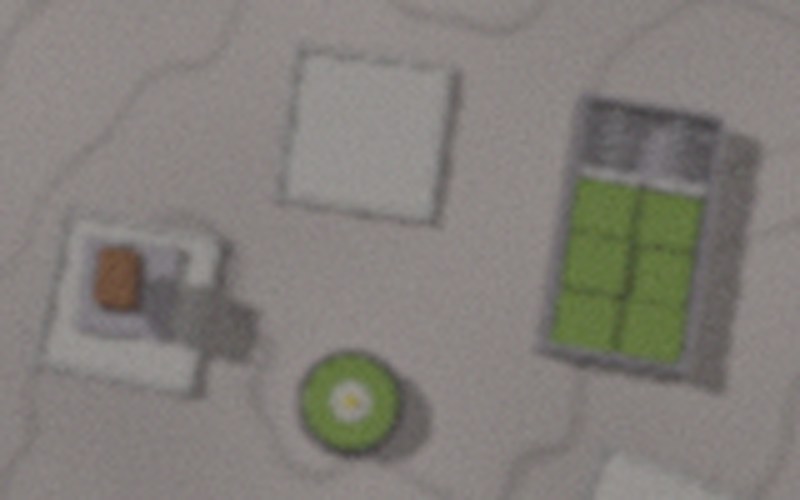

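View pics/sc.png

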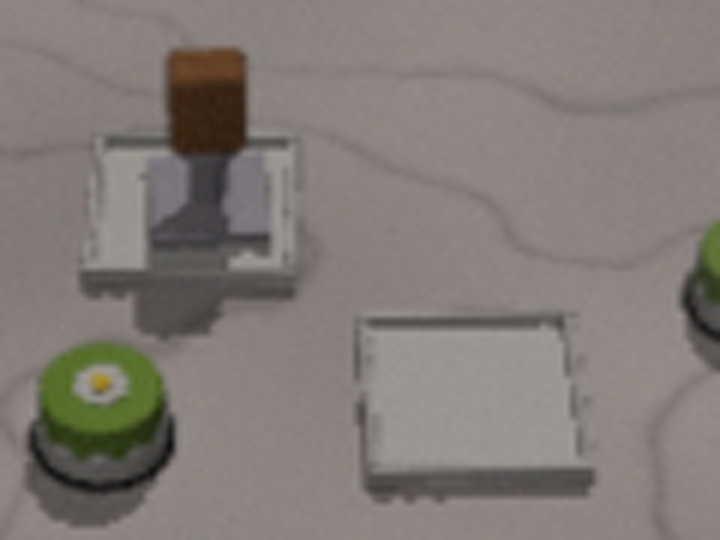

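View pics/sc2.png

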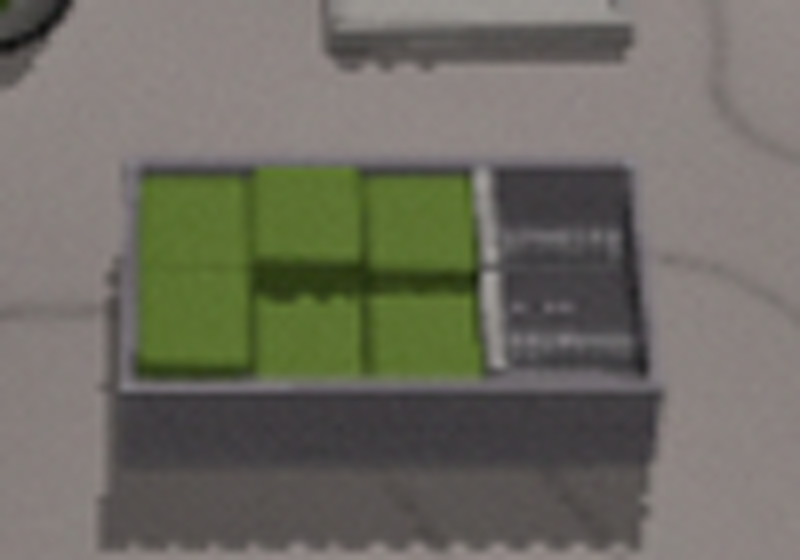

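```bash
python3 - <<'E'
from h import *
p=cv2.imread('pics/top0.png')[...,::-1]; crop(p,260,193,310,238,14,'pics/tc1.png');crop(p,355,168,415,238,8,'pics/tc2.png')
E
```

```text
(no output)
```

View pics/tc1.png

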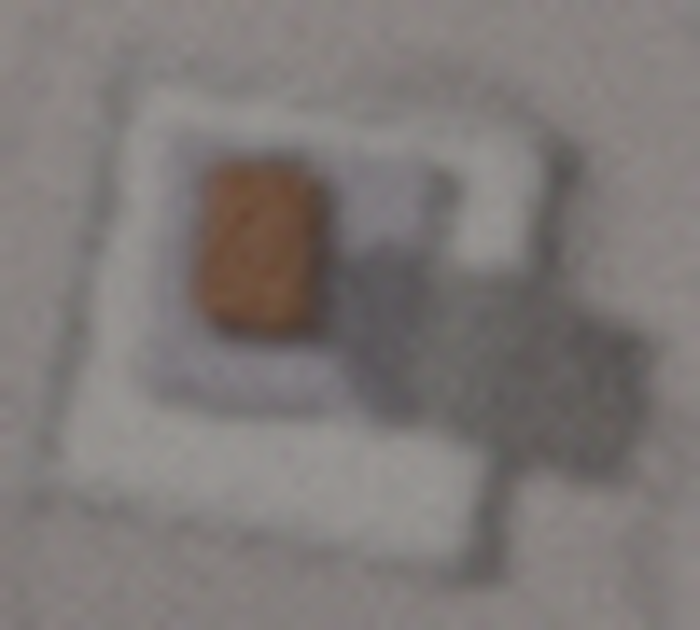

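View pics/tc2.png

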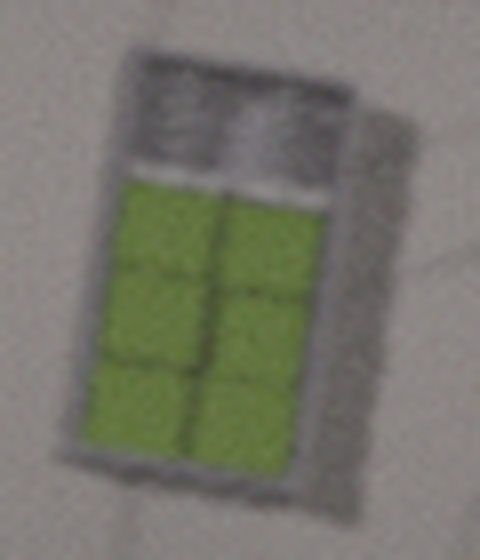

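```bash
cat > fit.py <<'E'
from h import *
def fit(n,px,model,z):
    W=np.array([atz(n,u,v,z)[:2] for u,v in px]); M=np.array(model,float)
    mc,wc=M.mean(0),W.mean(0); a,b=M-mc,W-wc
    th=np.arctan2((a[:,0]*b[:,1]-a[:,1]*b[:,0]).sum(),(a*b).sum())
    Rm=np.array([[np.cos(th),-np.sin(th)],[np.sin(th),np.cos(th)]]); t=wc-Rm@mc
    print('pos',t.round(4),'yaw',round(th,3),'res mm',((M@Rm.T+t-W)*1000).round(1).tolist()); return t,th
E
python3 - <<'E'
from fit import *
# order TL,TR,BR,BL ; image up=+x, left=+y
q=lambda L,s,o:[(u/s+o[0]-.5+.5/s,v/s+o[1]-.5+.5/s) for u,v in L]
print('frame');fit('top',q([(135,48),(355,85),(295,498),(62,458)],8,(355,168)),[(.114,.049),(.114,-.049),(-.061,-.049),(-.061,.049)],.042)
print('tray');fit('top',q([(128,72),(565,140),(490,570),(50,490)],14,(260,193)),[(.055,.055),(.055,-.055),(-.055,-.055),(-.055,.055)],.012)
print('foot');fit('top',q([(168,135),(440,160),(400,425),(145,395)],14,(260,193)),[(.032,.032),(.032,-.032),(-.032,-.032),(-.032,.032)],.016)
print('handle');fit('top',q([(205,158),(320,158),(310,335),(195,325)],14,(260,193)),[(.02,.014),(.02,-.014),(-.02,-.014),(-.02,.014)],.105)
r=lambda L,s,o:q(L,s,o)
# side image: right=+x, up=+y
print('frame side');fit('side',r([(632,162),(660,390),(120,390),(125,162)],8,(285,230)),[(.114,.049),(.114,-.049),(-.061,-.049),(-.061,.049)],.042)
print('tray side');fit('side',r([(300,137),(296,272),(82,272),(95,137)],6,(265,155)),[(.055,.055),(.055,-.055),(-.055,-.055),(-.055,.055)],.012)
print('handle side');fit('side',r([(243,50),(245,73),(168,70),(170,50)],6,(265,155)),[(.02,.014),(.02,-.014),(-.02,-.014),(-.02,.014)],.105)
print('foot side');fit('side',r([(268,152),(270,238),(148,238),(150,152)],6,(265,155)),[(.032,.032),(.032,-.032),(-.032,-.032),(-.032,.032)],.016)
# depth-handle + depth frame
for n in('top','side'):
    P=cloud(n,np.load(f'pics/{n}0.npy')).reshape(-1,3)
    m=(P[:,2]>.085)&(P[:,2]<.13)&(abs(P[:,0]-.3)<.06)&(abs(P[:,1]-.13)<.06)
    print(n,m.sum(),np.nanmedian(P[m],0), P[m].min(0) if m.any() else '')
E
```

```text
frame
pos [ 0.521  -0.1812] yaw -0.181 res mm [[1.0, 2.5], [-0.2, -2.5], [-0.5, -0.4], [-0.2, 0.4]]
tray
pos [0.5068 0.1467] yaw -0.177 res mm [[4.0, 0.9], [2.1, -1.9], [-2.7, -0.9], [-3.4, 1.9]]
foot
pos [0.5158 0.1512] yaw -0.116 res mm [[0.6, -0.9], [-0.2, 1.0], [-0.0, -1.3], [-0.4, 1.1]]
handle
pos [0.5161 0.151 ] yaw -0.056 res mm [[1.0, 0.9], [-0.4, -0.8], [0.2, -0.9], [-0.8, 0.9]]
frame side
pos [ 0.5225 -0.187 ] yaw -0.184 res mm [[1.7, 1.1], [0.0, -1.2], [-0.9, -1.4], [-0.8, 1.5]]
tray side
pos [0.5088 0.146 ] yaw -0.194 res mm [[-0.8, 2.0], [0.1, -3.5], [0.4, -2.1], [0.3, 3.5]]
handle side
pos [0.5176 0.1501] yaw -0.2 res mm [[2.7, 4.7], [-0.7, -4.8], [-2.0, -6.0], [0.0, 6.1]]
foot side
pos [0.5173 0.1467] yaw -0.175 res mm [[0.3, -1.4], [0.5, 1.5], [-0.3, 1.3], [-0.5, -1.5]]
top 0 [nan nan nan] 
side 0 [nan nan nan]
  return np.nanmean(a, axis, out=out, keepdims=keepdims)
```

```bash
cat > d.py <<'E'
import sys
from h import *
def st(pr=True):
    o=manip.get_obs(); M=R.from_quat(o['ee_rot']).as_matrix(); yaw=np.arctan2(M[1,0],M[0,0])
    if pr: print('t',round(o['clock'],2),'pos',o['position'].round(4),'yaw',round(yaw,4),'tilt',M[:2,2].round(4),'F',o['ft_force'].round(2),'T',o['torque'].round(2),'w',round(o['grip_width'],3))
    return o,M,yaw
def to(x,y,z,yaw):
    o,M,y0=st()
    print('units',((M.T@(np.array([x,y,z])-o['position']))/.04).round(3),'turn',round(-np.degrees((yaw-y0+np.pi)%(2*np.pi)-np.pi)/6,3))
if __name__=='__main__':
    to(*map(float,sys.argv[1:])) if len(sys.argv)>1 else st()
E
python3 d.py .5 -.36 .25 -.11
```

```text
t 0.1 pos [ 0.2609 -0.5676  0.2306] yaw 0.4308 tilt [-0.0006  0.0012] F [-0.14 -0.23  0.42] T [-0.03 -0.    0.06] w 0.998
units [ 7.599 -2.219 -0.483] turn 5.165
```

```bash
python3 -m pendant '[[1.5,-0.45,-0.1,1,0],[3,-0.9,-0.2,2,0],[4.5,-1.35,-0.3,3,0],[6,-1.8,-0.4,4,0],[7.6,-2.2,-0.5,5.17,0]]'; python3 d.py .5165 .15 .2 -.11
```

```text
clock: 0.72
position: [0.4979, -0.3624, 0.2511]
ee_rot: [0.998, -0.057, -0.0, 0.0]
ft_force: [0.7, -0.0, -0.9]
grip_width: 0.997
t 0.72 pos [ 0.4979 -0.3624  0.2511] yaw -0.1146 tilt [-0.0002 -0.0001] F [ 0.66 -0.01 -0.88] T [ 0.   -0.02  0.01] w 0.997
units [ -1.003 -12.779   1.276] turn -0.044
```

```bash
python3 -m pendant '[[-0.1,-1.4,0.1,0,0],[-0.2,-2.8,0.2,0,0],[-0.3,-4.2,0.3,0,0],[-0.4,-5.6,0.3,0,0],[-0.5,-7,0.3,0,0]]'|head -2; python3 -m pendant '[[-0.1,-1.4,0.1,0,0],[-0.2,-2.8,0.2,0,0],[-0.3,-4.2,0.3,0,0],[-0.4,-5.3,0.4,0,0],[-0.5,-5.8,0.5,0,0]]'|head -2;  python3 d.py .5165 .15 .12 -.11
```

```text
clock: 1.35
position: [0.5075, -0.0816, 0.2388]
clock: 1.98
position: [0.5129, 0.1523, 0.2186]
t 1.98 pos [0.5129 0.1523 0.2186] yaw -0.1072 tilt [-0.0007  0.0007] F [ 0.12 -0.59  0.47] T [ 0.04 -0.02 -0.  ] w 0.998
units [0.098 0.05  2.465] turn 0.027
```

```bash
python3 -m pendant '[[0.1,0.05,1.2,0.03,0],[0.1,0.05,2.3,0.03,0],[0.1,0.05,2.3,0.03,0]]'|head -2;python3 - <<'E'
from h import *
p,d=camera('side'); crop(p,250,110,350,210,6,'pics/s1.png')
p,d=camera('top'); crop(p,250,180,330,240,8,'pics/t1.png')
E
python3 d.py .5165 .15 .062 -.11
```

```text
clock: 2.35
position: [0.5151, 0.1462, 0.1241]
t 2.45 pos [0.5177 0.1472 0.1282] yaw -0.1137 tilt [0.0004 0.0003] F [0.72 0.96 0.36] T [ 0.05  0.04 -0.03] w 1.0
units [-0.039 -0.066  1.654] turn -0.035
```

View pics/s1.png

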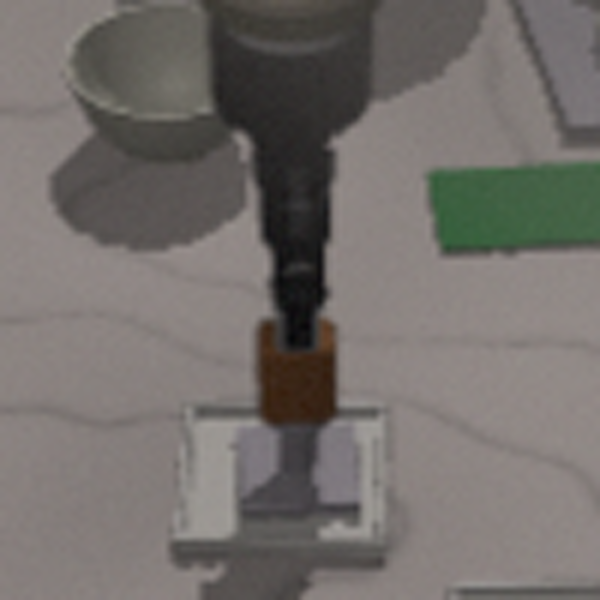

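View pics/t1.png

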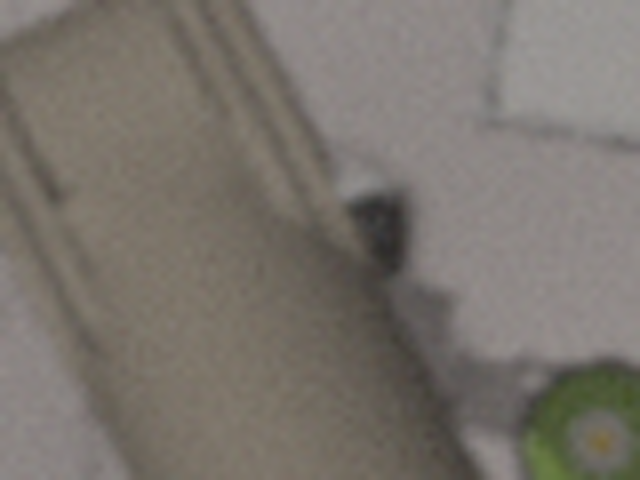

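```bash
python3 -m pendant '[[0,-0.03,0.6,0,0],[0,-0.03,1.2,0,0],[0,-0.03,1.6,0,0],[0,-0.03,1.6,0,0]]'|head -2;python3 d.py .5165 .15 .062 -.11; python3 -m pendant '[[0,0,0,0,0.3],[0,0,0,0,0.6],[0,0,0,0,0.8],[0,0,0,0,1],[0,0,0,0,1]]' 30;python3 -m pendant '[[0,0,0,0,1],[0,0,0,0,1],[0,0,0,0,1]]' 100; python3 d.py
```

```text
clock: 2.95
position: [0.5177, 0.1481, 0.0633]
t 2.95 pos [0.5177 0.1481 0.0633] yaw -0.1139 tilt [-0.     -0.0001] F [-0.19  0.51  0.3 ] T [ 0.    0.06 -0.03] w 0.997
units [-0.034 -0.043  0.033] turn -0.037
clock: 3.58
position: [0.5179, 0.1485, 0.0635]
ee_rot: [0.998, -0.057, 0.0, -0.0]
ft_force: [0.5, 1.3, 3.8]
grip_width: 0.325
clock: 3.95
position: [0.518, 0.1485, 0.0636]
ee_rot: [0.998, -0.057, 0.001, -0.0]
ft_force: [0.2, 0.8, 5.4]
grip_width: 0.319
t 3.95 pos [0.518  0.1485 0.0636] yaw -0.1136 tilt [0.0011 0.0003] F [0.21 0.79 5.39] T [ 0.15  0.03 -0.02] w 0.319
```

```bash
python3 -m pendant '[[0,0,-0.2,0,1],[0,0,-0.6,0,1],[0,0,-1.2,0,1],[0,0,-2,0,1],[0,0,-2.5,0,1]]'|head -2; python3 -m pendant '[[0,0,0,0,1],[0,0,0,0,1]]';python3 - <<'E'
from h import *
p,d=camera('side'); crop(p,250,90,350,190,6,'pics/s2.png')
E
python3 d.py .5215 -.184 .16 -.182;python3 d.py .5215 -.184 .16 -.182
```

```text
clock: 4.58
position: [0.5177, 0.1482, 0.1652]
clock: 4.82
position: [0.517, 0.1478, 0.1623]
ee_rot: [0.998, -0.057, -0.001, 0.0]
ft_force: [-0.4, 0.2, -4.6]
grip_width: 0.314
t 4.88 pos [0.5168 0.1478 0.162 ] yaw -0.1138 tilt [-0.0018 -0.0006] F [-0.2  -0.36 -4.69] T [ 0.05  0.03 -0.02] w 0.312
units [1.058 8.228 0.053] turn 0.651
t 4.88 pos [0.5168 0.1478 0.162 ] yaw -0.1138 tilt [-0.0018 -0.0006] F [-0.2  -0.36 -4.69] T [ 0.05  0.03 -0.02] w 0.312
units [1.058 8.228 0.053] turn 0.651
```

View pics/s2.png

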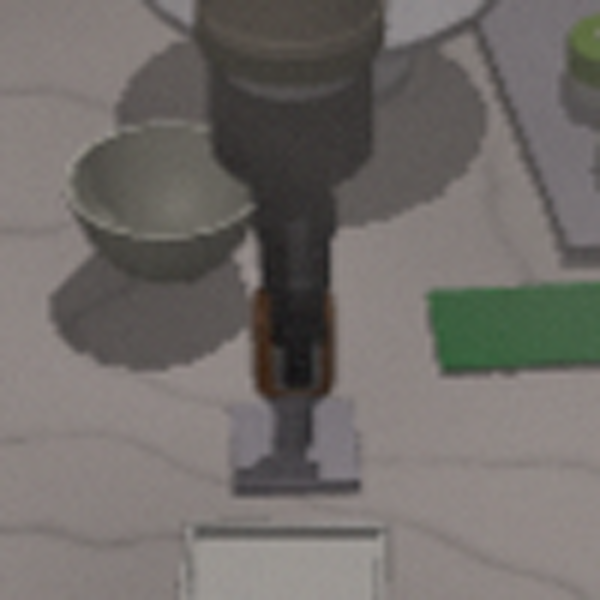

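```bash
python3 - <<'E'
from h import *
q=lambda u,v:(u/6+250-.42,v/6+90-.42)
for n,u,v,z in(('FL bottom',234,493,.1045),('FR bottom',361,493,.1045),('BL top',230,403,.1145),('BR top',354,401,.1145)):
    print(n,atz('side',*q(u,v),z).round(4))
a=-.1138;c,s=np.cos(a),np.sin(a)
for dx,dy,dz in((-.032,-.032,.1045),(.032,-.032,.1045),(-.032,.032,.1145),(.032,.032,.1145)):
    print(((proj('side',[.517+c*dx-s*dy,.148+s*dx+c*dy,dz])-[250,90]+.42)*6).round())
E
```

```text
FL bottom [0.4815 0.124  0.1045]
FR bottom [0.5438 0.1128 0.1045]
BL top [0.4887 0.1822 0.1145]
BR top [0.5513 0.1726 0.1145]
[[235. 498.]]
[[364. 493.]]
[[230. 401.]]
[[355. 396.]]
```

```bash
python3 -m pendant '[[0.07,1,0,0.1,1],[0.2,2.4,0,0.25,1],[0.3,3.8,0,0.4,1],[0.4,5.2,0,0.55,1],[0.45,6.4,0,0.65,1]]'|head -2; python3 -m pendant '[[0.05,0.9,0,0,1],[0.1,1.5,0,0,1],[0.1,1.8,0,0,1],[0.1,1.8,0,0,1],[0.1,1.8,0,0,1]]'|head -2;python3 - <<'E'
from h import *
p,d=camera('side'); crop(p,280,180,380,290,5,'pics/s3.png')
E
python3 d.py .5018 -.1804 .12 -.182
```

```text
clock: 5.5
position: [0.5053, -0.1105, 0.162]
clock: 6.12
position: [0.4975, -0.1783, 0.1628]
t 6.17 pos [ 0.4975 -0.1783  0.1629] yaw -0.1798 tilt [-0.      0.0004] F [ 0.3   0.24 -4.3 ] T [-0.02  0.05  0.03] w 0.319
units [0.114 0.032 1.074] turn 0.021
```

View pics/s3.png

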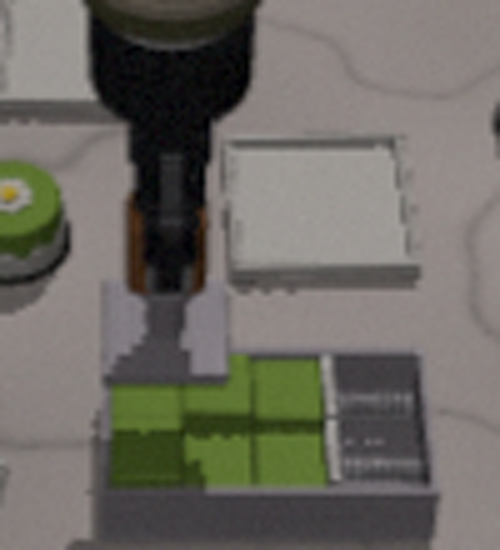

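```bash
python3 -m pendant '[[0.05,0.03,0.2,0.02,1],[0.11,0.03,0.6,0.02,1],[0.11,0.03,1.0,0.02,1],[0.11,0.03,1.3,0.02,1],[0.11,0.03,1.35,0.02,1]]'|head -2;python3 - <<'E'
from h import *
p,d=camera('side'); crop(p,280,190,380,300,5,'pics/s4.png')
E
python3 d.py .5018 -.1804 .0916 -.182
```

```text
clock: 6.8
position: [0.5007, -0.1815, 0.1077]
t 6.85 pos [ 0.501  -0.1817  0.1083] yaw -0.1839 tilt [-0.001   0.0004] F [ 0.38  0.17 -5.05] T [ 0.09 -0.05  0.03] w 0.318
units [ 0.014 -0.034  0.416] turn -0.018
```

View pics/s4.png

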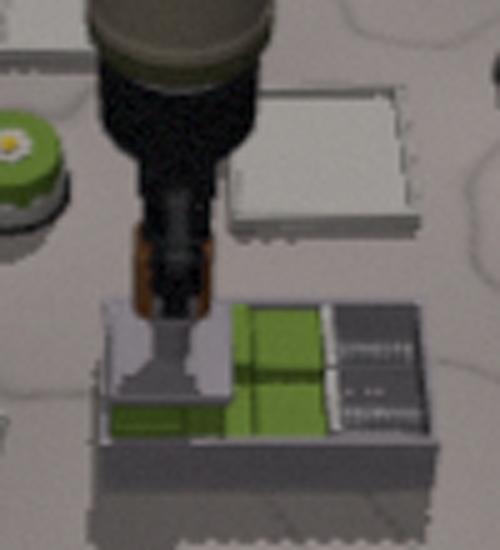

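```bash
cat > ov.py <<'E'
from h import *
def fr(pts,F=(.5215,-.184,-.182)):
    c,s=np.cos(F[2]),np.sin(F[2]); return np.array([[F[0]+c*x-s*y,F[1]+s*x+c*y,z] for x,y,z in pts])
def draw(img,n,pts,col,o,sc):
    q=((proj(n,pts)-o+.5)*sc).astype(int); cv2.polylines(img,[q.reshape(-1,1,2)],True,col,1)
rect=lambda x0,x1,y0,y1,z:[(x0,y0,z),(x1,y0,z),(x1,y1,z),(x0,y1,z)]
E
python3 - <<'E'
from ov import *
im=cv2.imread('pics/s4.png'); o=np.array([280,190])
for F,col in(((.5215,-.184,-.182),(0,0,255)),):
    draw(im,'side',fr(rect(-.057,.110,-.045,.045,.042),F),col,o,5)
    draw(im,'side',fr(rect(-.061,.114,-.049,.049,.042),F),(255,0,0),o,5)
T=(.501,-.1815,-.1835)
draw(im,'side',fr(rect(-.032,.032,-.032,.032,.0505),T),(0,255,255),o,5)
draw(im,'side',fr(rect(-.032,.032,-.032,.032,.0605),T),(255,0,255),o,5)
cv2.imwrite('pics/s4o.png',cv2.resize(im,None,fx=1.4,fy=1.07))
im=cv2.imread('pics/tc2.png');o=np.array([355,168])
draw(im,'top',fr(rect(-.061,.114,-.049,.049,.042)),(255,0,0),o,8)
draw(im,'top',fr(rect(-.057,.057,-.045,.045,.034)),(0,0,255),o,8)
cv2.imwrite('pics/t2o.png',im)
E
```

```text
(no output)
```

View pics/s4o.png

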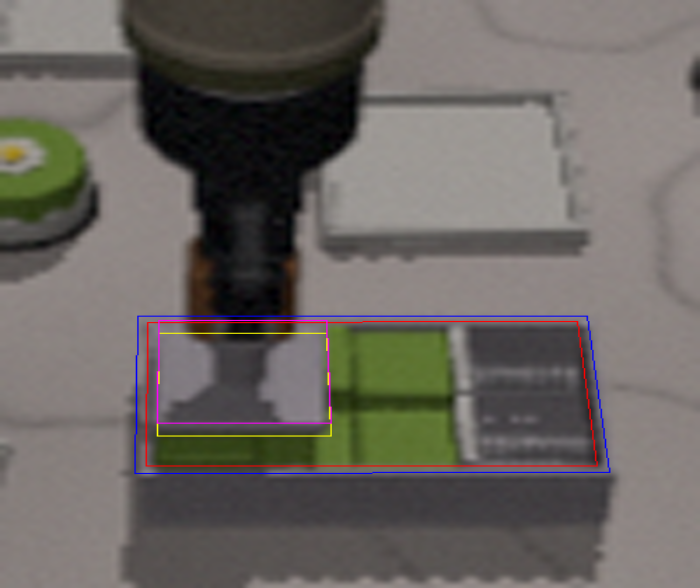

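View pics/t2o.png

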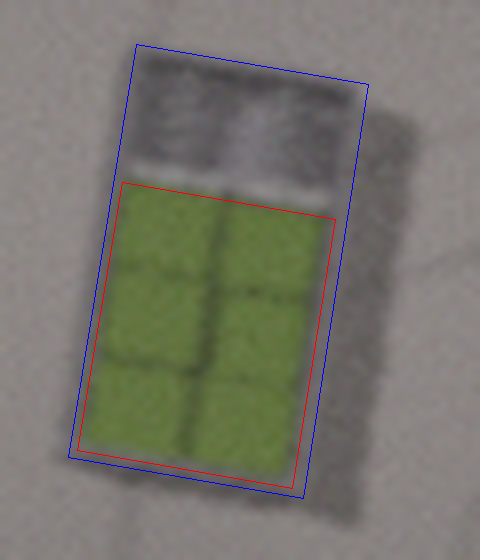

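```bash
python3 -m pendant '[[0.06,-0.02,0,0,1],[0.12,-0.02,0,0,1],[0.12,-0.02,0.05,0,1],[0.12,-0.02,0.1,0,1]]'|head -2;python3 d.py;  python3 -m pendant '[[0,0,0.03,0,1],[0,0,0.06,0,1],[0,0,0.1,0,1]]'>/dev/null; python3 d.py .5 -.18 .0916 -.182
```

```text
clock: 7.35
position: [0.5063, -0.1819, 0.105]
t 7.35 pos [ 0.5063 -0.1819  0.105 ] yaw -0.1839 tilt [ 0.0002 -0.0001] F [-0.38 -0.42 -4.52] T [ 0.02  0.02 -0.  ] w 0.313
t 7.72 pos [ 0.5065 -0.182   0.1014] yaw -0.184 tilt [ 0.0006 -0.0004] F [ 0.05 -0.76  0.74] T [-0.02  0.21 -0.01] w 0.316
units [-0.168 -0.019  0.245] turn -0.02
```

```bash
for i in 1; do python3 -m pendant '[[0,0,0.03,0,1],[0,0,0.06,0,1]]'>/dev/null; python3 d.py; python3 -m pendant '[[0,0,0.03,0,1],[0,0,0.06,0,1]]' >/dev/null; python3 d.py; done
```

```text
t 7.97 pos [ 0.5067 -0.182   0.0989] yaw -0.184 tilt [ 0.0011 -0.0004] F [0.74 0.16 2.29] T [-0.1   0.   -0.02] w 0.316
t 8.22 pos [ 0.5067 -0.1819  0.0965] yaw -0.1839 tilt [ 0.0011 -0.0003] F [-0.03 -0.55  3.4 ] T [-0.07 -0.12 -0.  ] w 0.319
```

```bash
python3 -m pendant '[[0,0,0.03,0,1],[0,0,0.05,0,1]]'>/dev/null; python3 d.py; python3 -m pendant '[[0,0,0.02,0,1],[0,0,0.03,0,1]]' >/dev/null; python3 d.py;  python3 -m pendant '[[0,0,0.02,0,1],[0,0,0.02,0,1]]' >/dev/null; python3 d.py
```

```text
t 8.47 pos [ 0.5066 -0.1819  0.0945] yaw -0.1838 tilt [ 0.0009 -0.0003] F [ 1.34 -1.24  4.89] T [-0.14 -0.34 -0.03] w 0.317
t 8.72 pos [ 0.5066 -0.1819  0.0932] yaw -0.1838 tilt [ 0.0009 -0.0002] F [2.05 0.35 4.67] T [-0.09 -0.51  0.02] w 0.315
t 8.97 pos [ 0.5065 -0.1819  0.0923] yaw -0.1838 tilt [ 0.0007 -0.0002] F [ 3.95 -0.77  4.33] T [-0.18 -0.9  -0.06] w 0.318
```

```bash
python3 -m pendant '[[0,0,0.02,0,1],[0,0,0.02,0,1]]' >/dev/null; python3 d.py;  python3 -m pendant '[[0,0,0.02,0,1],[0,0,0.02,0,1]]' >/dev/null; python3 d.py;python3 - <<'E'
from h import *
p,d=camera('side'); crop(p,285,210,385,300,7,'pics/s5.png')
E
```

```text
t 9.22 pos [ 0.5066 -0.1819  0.0917] yaw -0.1837 tilt [ 0.0008 -0.0003] F [ 3.46 -0.21  5.26] T [-0.23 -0.8  -0.07] w 0.314
t 9.47 pos [ 0.5068 -0.1818  0.0915] yaw -0.1836 tilt [ 0.0011 -0.0005] F [ 1.36  1.38 12.4 ] T [-0.03 -0.1  -0.05] w 0.313
```

View pics/s5.png

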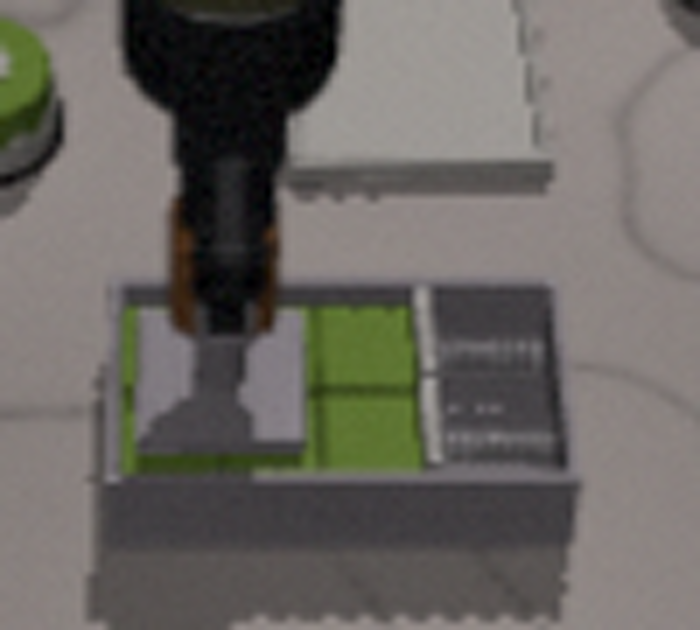

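```bash
python3 -m pendant '[[0,0,0.01,0,1],[0,0,0.015,0,1]]' >/dev/null; python3 d.py;  python3 -m pendant '[[0,0,-0.15,0,1],[0,0,-0.4,0,1],[0,0,-0.55,0,1],[0.4,-0.08,-0.6,0,1],[0.83,-0.15,-0.6,0,1]]' >/dev/null;python3 -m pendant '[[0,0,0,0,1],[0,0,0,0,1]]' >/dev/null; python3 d.py .5403 -.1814 .102 -.182;python3 - <<'E'
from h import *
p,d=camera('side'); crop(p,285,200,385,300,7,'pics/s6.png')
E
```

```text
t 9.78 pos [ 0.5068 -0.1818  0.0915] yaw -0.1836 tilt [ 0.0012 -0.0006] F [-2.29  1.96 20.02] T [ 0.16  0.61 -0.02] w 0.315
t 10.65 pos [ 0.5391 -0.182   0.1137] yaw -0.1841 tilt [-0.0012  0.0002] F [ 0.43  0.09 -3.9 ] T [-0.02  0.07  0.03] w 0.312
units [ 0.026 -0.021  0.292] turn -0.02
```

View pics/s6.png

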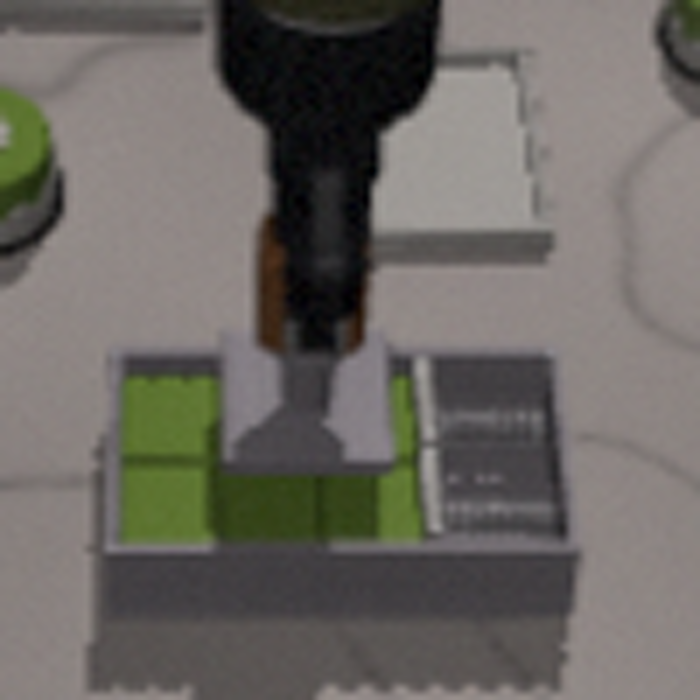

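```bash
python3 -m pendant '[[0.08,0.05,0.1,0,1],[0.08,0.05,0.2,0,1],[0.08,0.05,0.3,0,1],[0.08,0.05,0.36,0,1]]' >/dev/null; python3 d.py;python3 -m pendant '[[0,0,0.03,0,1],[0,0,0.06,0,1]]'>/dev/null; python3 d.py;python3 -m pendant '[[0,0,0.03,0,1],[0,0,0.06,0,1]]'>/dev/null; python3 d.py
```

```text
t 11.2 pos [ 0.5425 -0.1845  0.0992] yaw -0.1839 tilt [-0.0005  0.0001] F [ 0.    0.54 -4.14] T [-0.02 -0.02 -0.01] w 0.317
t 11.45 pos [ 0.5428 -0.1846  0.0972] yaw -0.1839 tilt [ 0.0002 -0.0001] F [ 0.24  0.24 -4.51] T [-0.03  0.03 -0.06] w 0.314
t 11.7 pos [ 0.5428 -0.1846  0.0948] yaw -0.1839 tilt [ 0.0001 -0.0001] F [ 0.95  1.49 -4.14] T [-0.02  0.   -0.  ] w 0.315
```

```bash
python3 -m pendant '[[0,0,0.02,0,1],[0,0,0.04,0,1]]'>/dev/null; python3 d.py;python3 -m pendant '[[0,0,0.01,0,1],[0,0,0.02,0,1]]'>/dev/null; python3 d.py;python3 -m pendant '[[0,0,0.01,0,1],[0,0,0.02,0,1]]'>/dev/null; python3 d.py
```

```text
t 11.95 pos [ 0.5428 -0.1846  0.0932] yaw -0.1839 tilt [ 0.0001 -0.0001] F [-0.61  0.62 -3.79] T [-0.01 -0.    0.01] w 0.316
t 12.2 pos [ 0.5428 -0.1846  0.0925] yaw -0.1839 tilt [ 0.0001 -0.0001] F [ 0.35 -0.07 -4.5 ] T [ 0.01 -0.03 -0.02] w 0.317
t 12.45 pos [ 0.5428 -0.1846  0.0917] yaw -0.1839 tilt [ 0.0001 -0.0001] F [-0.21  0.34 -1.73] T [0.01 0.06 0.01] w 0.314
```

```bash
python3 -m pendant '[[0,0,0.01,0,1],[0,0,0.015,0,1]]'>/dev/null; python3 d.py;python3 -m pendant '[[0,0,0.01,0,1],[0,0,0.015,0,1]]'>/dev/null; python3 d.py
```

```text
t 12.7 pos [ 0.5429 -0.1846  0.0916] yaw -0.1838 tilt [ 0.0004 -0.0003] F [-2.93  1.76  5.56] T [ 0.14  0.79 -0.02] w 0.311
t 12.95 pos [ 0.543  -0.1845  0.0915] yaw -0.1839 tilt [ 0.0005 -0.0004] F [-5.93  2.56  9.78] T [ 0.25  1.44 -0.03] w 0.318
```

```bash
python3 -m pendant '[[0,0,0.002,0,1],[0,0,0.002,0,1],[0,0,0.002,0,1],[0,0,0.002,0,1],[0,0,0.002,0,1]]'>/dev/null; python3 d.py; python3 -m pendant '[[0,0,0,0,1],[0,0,0,0,1],[0,0,0,0,1],[0,0,0,0,1],[0,0,0,0,1]]'>/dev/null; python3 d.py
python3 -m pendant '[[0,0,-0.15,0,1],[0,0,-0.5,0,1],[0,0,-1.2,0,1],[0,-0.7,-2,0,1],[0,-2,-2.5,0,1]]'>/dev/null
python3 -m pendant '[[0,-1.4,0,0,1],[0,-1.4,0,0,1]]'>/dev/null
python3 d.py;python3 - <<'E'
from ov import *
p,d=camera('side'); crop(p,285,225,385,300,8,'pics/s7.png'); P1=cloud('side',d)
p,d=camera('top'); crop(p,355,168,415,238,8,'pics/t7.png');P2=cloud('top',d)
F=(.5215,-.184,-.182);c,s=np.cos(F[2]),np.sin(F[2])
for P in(P1,P2):
    Q=P.reshape(-1,3);dx=Q[:,0]-F[0];dy=Q[:,1]-F[1];x=c*dx+s*dy;y=-s*dx+c*dy
    for by in(.022,-.022):
        print([(lambda m:(int(m.sum()),round(float(np.median(Q[m,2])*1000),1)))((abs(x-bx)<.013)&(abs(y-by)<.014)) for bx in(-.038,0,.038)])
E
```

```text
t 13.57 pos [ 0.543  -0.1846  0.0916] yaw -0.1839 tilt [ 0.0007 -0.0005] F [-5.26  1.62 10.77] T [ 0.28  1.42 -0.13] w 0.315
t 14.2 pos [ 0.543  -0.1845  0.0916] yaw -0.1838 tilt [ 0.0006 -0.0004] F [-6.04  2.26 10.37] T [ 0.26  1.4  -0.1 ] w 0.318
t 15.07 pos [ 0.5684 -0.0446  0.1915] yaw -0.1756 tilt [0.0018 0.0025] F [-0.09  0.29 -4.23] T [-0.1   0.01  0.01] w 0.313
[(79, 32.6), (79, 32.8), (75, 32.3)]
[(82, 32.5), (81, 33.0), (89, 33.6)]
[(37, 33.0), (60, 33.6), (65, 33.0)]
[(66, 34.1), (63, 33.4), (63, 32.1)]
```

View pics/s7.png

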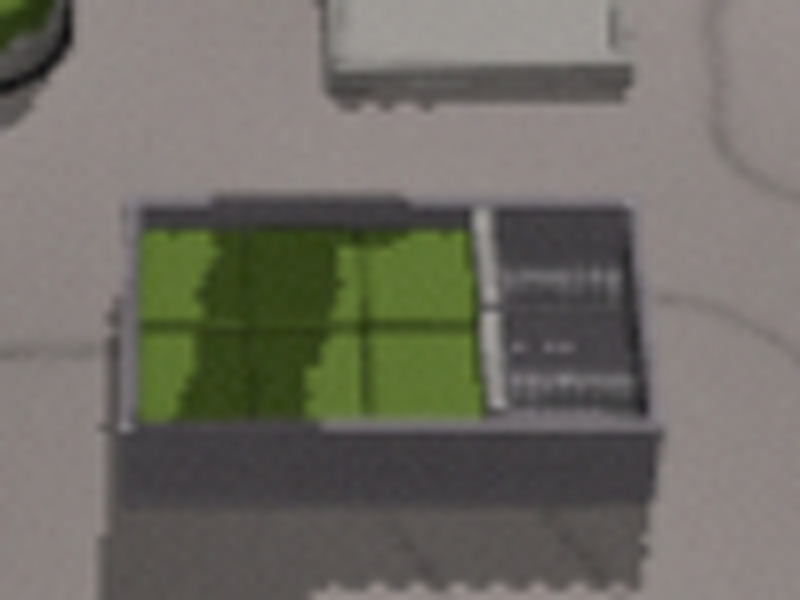

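View pics/t7.png

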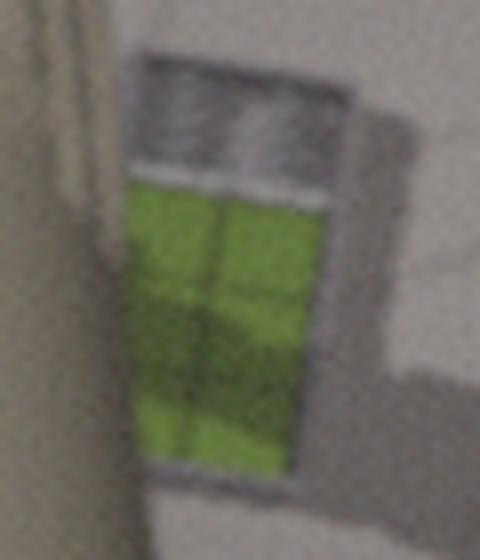

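```bash
python3 d.py .5045 -.188 .12 -.182
```

```text
t 15.18 pos [ 0.5677 -0.0505  0.1908] yaw -0.1825 tilt [ 0.0003 -0.0004] F [ 0.31 -0.68 -4.97] T [-0.1   0.    0.01] w 0.314
units [-0.93   3.666  1.77 ] turn -0.005
```

```bash
python3 -m pendant '[[-0.3,1.2,0,0,1],[-0.6,2.4,0,0,1],[-0.93,3.3,0,0,1],[-0.93,3.67,0.5,0,1],[-0.93,3.67,1.2,0,1]]'>/dev/null
python3 -m pendant '[[0,0,0.3,0,1],[0,0,0.4,0,1],[0,0,0.4,0,1]]'>/dev/null
python3 d.py .5045 -.188 .0935 -.182;python3 - <<'E'
from h import *
p,d=camera('side'); crop(p,285,200,385,300,7,'pics/s8.png')
E
```

```text
t 16.18 pos [ 0.5046 -0.1886  0.127 ] yaw -0.1839 tilt [ 0.0007 -0.0003] F [-0.64  0.5  -4.57] T [ 0.04  0.02 -0.02] w 0.314
units [-0.004 -0.014  0.837] turn -0.018
```

View pics/s8.png

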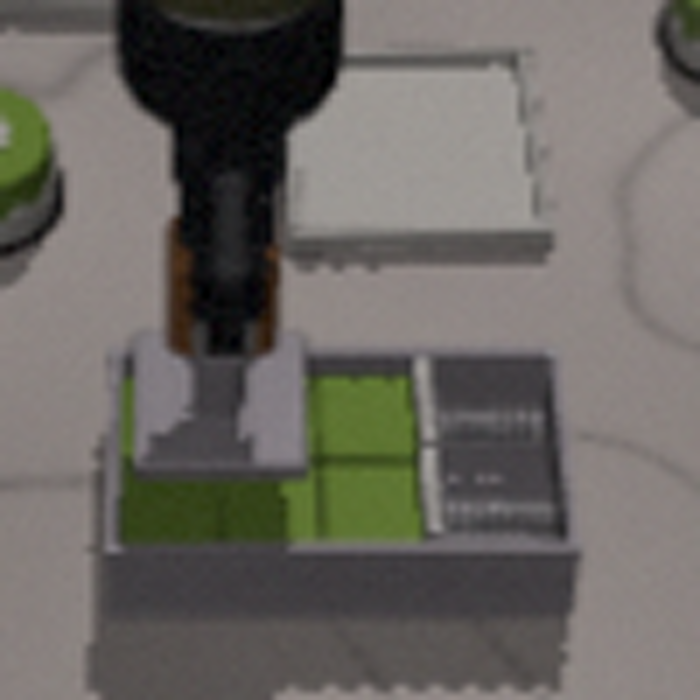

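```bash
python3 -m pendant '[[0,0,0.3,0,1],[0,0,0.55,0,1],[0,0,0.7,0,1],[0,0,0.78,0,1],[0,0,0.78,0,1]]'>/dev/null; python3 d.py
python3 -m pendant '[[0,0,0.02,0,1],[0,0,0.04,0,1]]'>/dev/null; python3 d.py;python3 -m pendant '[[0,0,0.01,0,1],[0,0,0.02,0,1]]'>/dev/null; python3 d.py;
```

```text
t 16.85 pos [ 0.5042 -0.1884  0.095 ] yaw -0.1839 tilt [-0.0002  0.0001] F [-0.23 -0.53 -4.79] T [ 0.02  0.04 -0.05] w 0.313
t 17.1 pos [ 0.5043 -0.1885  0.0938] yaw -0.1839 tilt [ 0.0005 -0.0003] F [-0.7   0.14 -4.67] T [ 0.   -0.01  0.01] w 0.319
t 17.35 pos [ 0.5042 -0.1884  0.0928] yaw -0.1839 tilt [ 0.0001 -0.0001] F [ 0.11  0.84 -4.89] T [ 0.01 -0.01 -0.02] w 0.311
```

```bash
python3 -m pendant '[[0,0,0.01,0,1],[0,0,0.02,0,1]]'>/dev/null; python3 d.py;python3 -m pendant '[[0,0,0.01,0,1],[0,0,0.015,0,1]]'>/dev/null; python3 d.py;python3 -m pendant '[[0,0,0.01,0,1],[0,0,0.015,0,1]]'>/dev/null; python3 d.py
```

```text
t 17.6 pos [ 0.5042 -0.1884  0.0919] yaw -0.1839 tilt [ 0.     -0.0001] F [ 0.15  0.63 -3.94] T [ 0.01  0.02 -0.06] w 0.315
t 17.85 pos [ 0.5043 -0.1884  0.0916] yaw -0.1838 tilt [ 0.0002 -0.0002] F [-1.49 -0.22  0.22] T [ 0.08  0.4  -0.05] w 0.31
t 18.1 pos [ 0.5044 -0.1884  0.0916] yaw -0.1839 tilt [ 0.0004 -0.0003] F [-4.13  1.69  8.76] T [0.24 1.12 0.01] w 0.321
```

```bash
python3 -m pendant '[[0,0,0.004,0,1],[0,0,0.004,0,1],[0,0,0.004,0,1],[0,0,0.004,0,1],[0,0,0.004,0,1]]'>/dev/null; python3 d.py; python3 -m pendant '[[0,0,0,0,1],[0,0,0,0,1],[0,0,0,0,1],[0,0,0,0,1],[0,0,0,0,1]]'>/dev/null; python3 d.py;python3 -m pendant '[[0,0,0,0,1],[0,0,0,0,1]]'>/dev/null; python3 d.py
```

```text
t 18.73 pos [ 0.5044 -0.1884  0.0915] yaw -0.1839 tilt [ 0.0005 -0.0004] F [-4.98  2.62  7.55] T [ 0.28  1.2  -0.07] w 0.314
t 19.35 pos [ 0.5044 -0.1884  0.0916] yaw -0.1839 tilt [ 0.0005 -0.0004] F [-5.26  1.1   8.09] T [ 0.21  1.19 -0.1 ] w 0.317
t 19.6 pos [ 0.5044 -0.1884  0.0916] yaw -0.1838 tilt [ 0.0005 -0.0004] F [-4.82  2.47  9.09] T [ 0.27  1.16 -0.1 ] w 0.315
```

```bash
python3 -m pendant '[[0,0,0.008,0,1],[0,0,0.008,0,1],[0,0,0.008,0,1],[0,0,0.008,0,1],[0,0,0.008,0,1]]'>/dev/null; python3 d.py; python3 -m pendant '[[0,0,0,0,1],[0,0,0,0,1],[0,0,0,0,1],[0,0,0,0,1],[0,0,0,0,1]]'>/dev/null; python3 d.py;python3 -m pendant '[[0,0,0,0,1],[0,0,0,0,1],[0,0,0,0,1],[0,0,0,0,1]]'>/dev/null; python3 d.py
```

```text
t 20.23 pos [ 0.5044 -0.1884  0.0915] yaw -0.1839 tilt [ 0.0006 -0.0005] F [-6.02  2.44 11.46] T [ 0.34  1.48 -0.11] w 0.319
t 20.85 pos [ 0.5044 -0.1884  0.0915] yaw -0.1839 tilt [ 0.0006 -0.0005] F [-6.19  2.56 12.17] T [ 0.25  1.46 -0.12] w 0.316
t 21.35 pos [ 0.5045 -0.1884  0.0915] yaw -0.1839 tilt [ 0.0006 -0.0006] F [-6.38  1.96 11.04] T [ 0.34  1.47 -0.08] w 0.317
```

```bash
python3 -m pendant '[[0,0,-0.15,0,1],[0,0,-0.5,0,1],[0,0,-1.1,0,1],[0,0,-1.8,0,1],[0,0,-2,0,1]]'>/dev/null; python3 d.py .512 .148 .165 -.182
```

```text
t 21.98 pos [ 0.5052 -0.1887  0.1725] yaw -0.1839 tilt [ 0.0033 -0.0013] F [ 0.35 -0.23 -5.13] T [-0.01 -0.02  0.02] w 0.312
units [-1.374 -8.306  0.177] turn -0.018
```

```bash
python3 -m pendant '[[-0.2,-1.2,0,0,1],[-0.4,-2.6,0,0,1],[-0.7,-4,0,0,1],[-0.9,-5.4,0,0,1],[-1.1,-6.7,0,0,1]]'>/dev/null;python3 -m pendant '[[-0.15,-1,0,0,1],[-0.27,-1.6,0,0,1],[-0.27,-1.6,0,0,1],[-0.27,-1.6,0,0,1]]'>/dev/null;  python3 d.py .512 .148 .085 -.182;python3 - <<'E'
from h import *
p,d=camera('side'); crop(p,250,90,350,190,6,'pics/s9.png')
p,d=camera('side'); crop(p,285,225,385,300,8,'pics/s9b.png')
E
```

```text
t 23.1 pos [0.5109 0.1471 0.1697] yaw -0.1845 tilt [-0.0007 -0.0007] F [ 0.33 -0.93 -5.22] T [-0.    0.01 -0.  ] w 0.319
units [ 0.024 -0.028  2.118] turn -0.024
```

View pics/s9.png

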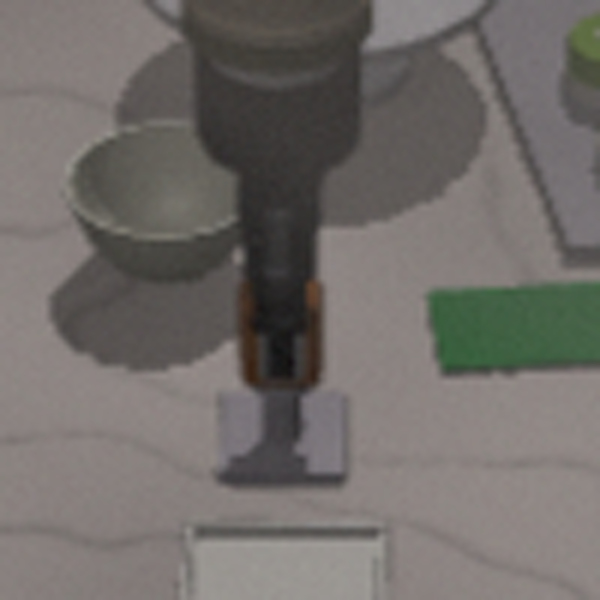

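View pics/s9b.png

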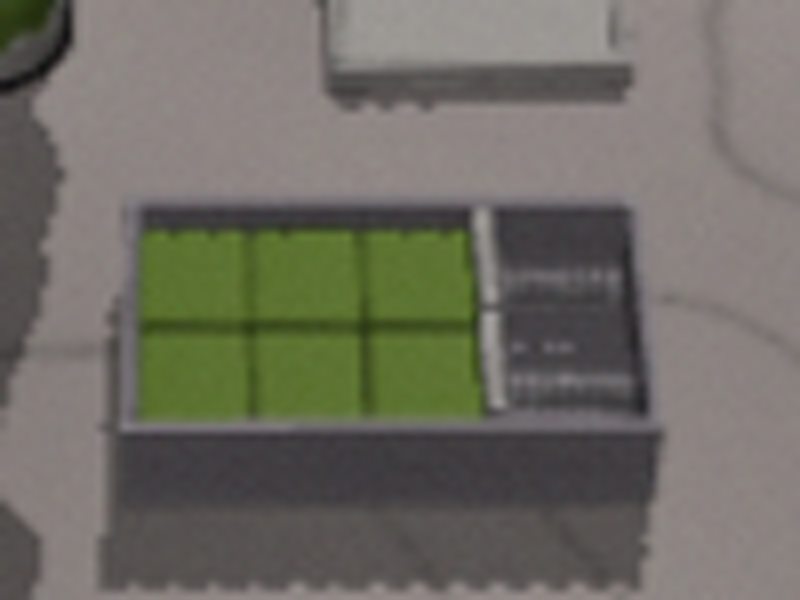

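```bash
python3 -m pendant '[[0,0,0.4,0,1],[0,0,1,0,1],[0,0,1.6,0,1],[0,0,2.1,0,1],[0,0,2.1,0,1]]'>/dev/null; python3 d.py; python3 -m pendant '[[0,0,0.2,0,1],[0,0,0.4,0,1],[0,0,0.45,0,1],[0,0,0.45,0,1]]'>/dev/null; python3 d.py .5 .15 .0636 -.18
```

```text
t 23.82 pos [0.5096 0.1471 0.084 ] yaw -0.1845 tilt [-0.0039 -0.0009] F [ 0.24 -0.21 -3.64] T [-0.05 -0.03  0.07] w 0.313
t 24.32 pos [0.5111 0.1481 0.0683] yaw -0.1839 tilt [ 0.0001 -0.    ] F [ 0.81 -0.37 -4.22] T [ 0.02  0.02 -0.03] w 0.312
units [-0.281  0.003  0.117] turn -0.037
```

```bash
python3 - <<'E'
from h import *
p,d=camera('side'); crop(p,250,120,350,220,6,'pics/s10.png')
E
```

```text
(no output)
```

View pics/s10.png

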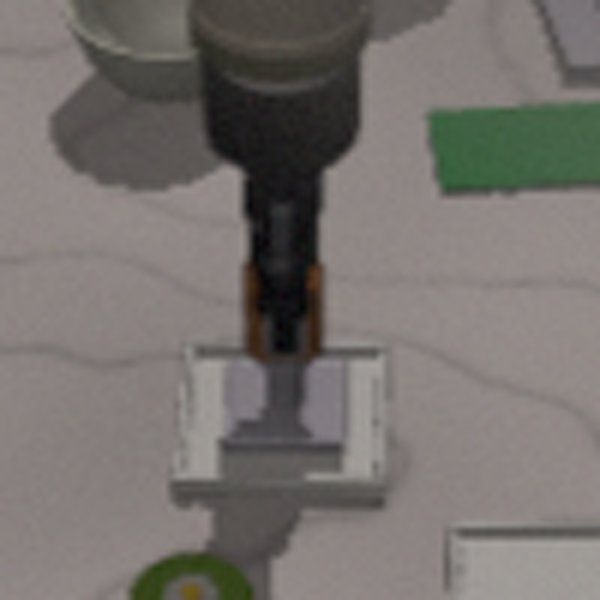

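Foot is well inside the left tray (foot 220–345, tray 180–390 in the crop). I'll lower it the last ~4.5 mm.

```bash
python3 -m pendant '[[0,0,0.05,0,1],[0,0,0.1,0,1],[0,0,0.11,0,1]]'>/dev/null; python3 d.py; python3 -m pendant '[[0,0,0.02,0,1],[0,0,0.02,0,1]]'>/dev/null; python3 d.py
```

```text
t 24.75 pos [0.5109 0.148  0.0637] yaw -0.1839 tilt [-0.0002 -0.0001] F [-0.39 -0.19 -4.69] T [-0.04 -0.01 -0.03] w 0.317
t 25.0 pos [0.5111 0.1481 0.0636] yaw -0.1839 tilt [ 0.0003 -0.0002] F [-4.11 -0.8   3.  ] T [-0.45  0.85 -0.07] w 0.316
```

```bash
python3 -m pendant '[[0,0,-0.005,0,0.6],[0,0,-0.005,0,0.4],[0,0,-0.005,0,0.2],[0,0,-0.005,0,0],[0,0,-0.005,0,0]]' 20;python3 -m pendant '[[0,0,0,0,0],[0,0,-0.3,0,0],[0,0,-0.8,0,0],[0,0,-1.6,0,0],[0,0,-2.6,0,0]]'; python3 -m pendant '[[0,0,-1,0,0],[0,1,-2,0,0],[0,2.4,-2,0,0],[0,3.8,-2,0,0],[0,5,-2,0,0]]'; python3 - <<'E'
from h import *
p,d=camera('side'); crop(p,250,140,400,250,5,'pics/s11.png');crop(p,0,0,640,400,1.2,'pics/s11f.png')
p,d=camera('top'); crop(p,200,120,420,290,3.5,'pics/t11.png')
E
```

```text
clock: 25.62
position: [0.5111, 0.148, 0.0633]
ee_rot: [0.996, -0.092, 0.0, 0.0]
ft_force: [-0.3, 0.0, 0.2]
grip_width: 0.999
clock: 26.25
position: [0.5107, 0.148, 0.1687]
ee_rot: [0.996, -0.092, -0.0, 0.0]
ft_force: [-0.0, -0.1, -0.1]
grip_width: 1.0
clock: 26.88
position: [0.4739, -0.0505, 0.2484]
ee_rot: [0.996, -0.092, 0.001, 0.0]
ft_force: [1.1, -0.2, 0.4]
grip_width: 1.0
```

View pics/s11.png

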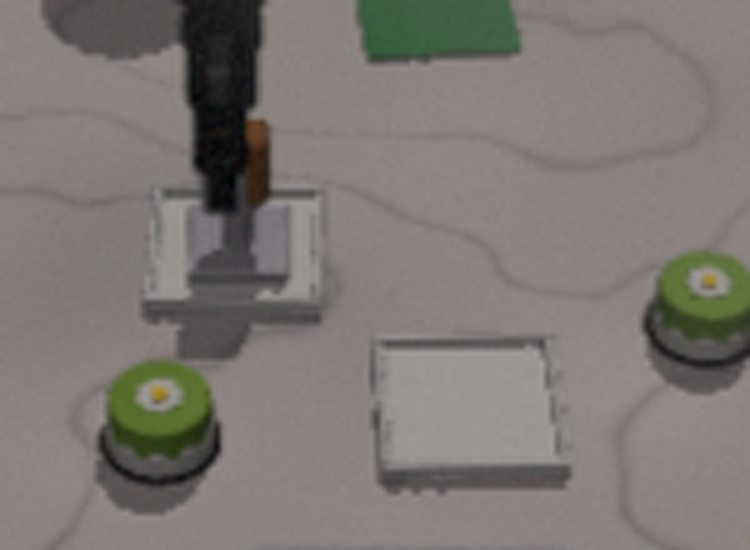

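View pics/t11.png

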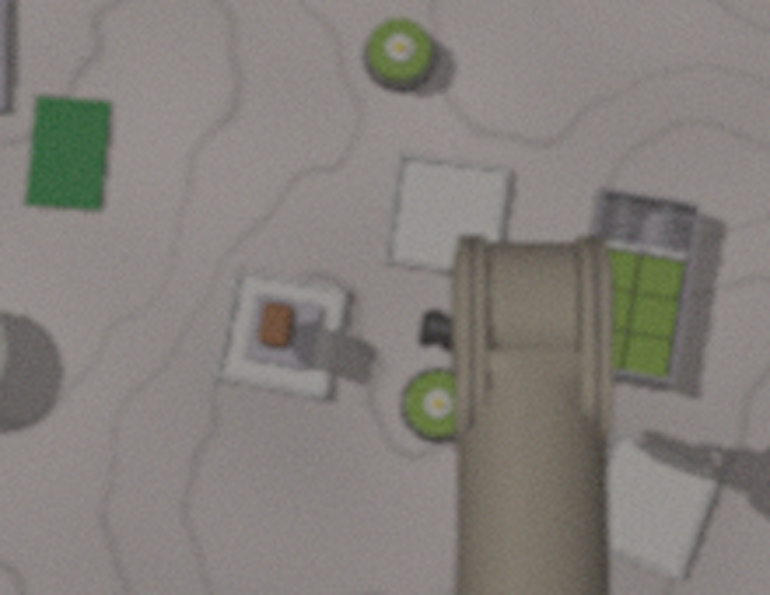

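View pics/s11f.png

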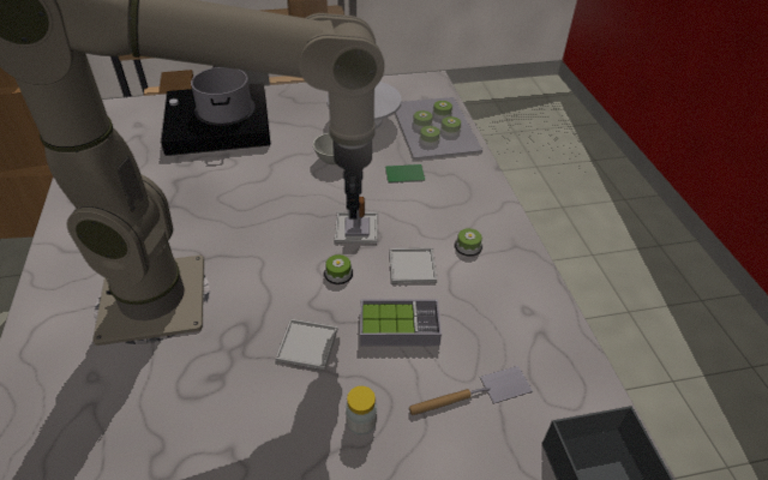

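```bash
python3 -m pendant '[[0,0,0,0,0],[0,0,0,0,0],[0,0,0,0,0],[0,0,0,0,0]]'|head -2; python3 -c "
from workcell import hand_in
print(hand_in())"
```

```text
clock: 27.48
position: [0.4745, -0.048, 0.2472]
the job is handed in; nothing more can be done
None
```

All six blocks are down and level. The tamper is standing upright in the leftmost white tray again, released, and I handed the job in at about 27.5 s.

- **Pressing:** I pressed first over the end-wall half of the bed, up to about 25 N, then over the spring end. There the blocks were already down, and I leaned about 15 N for over a second. I then went back to the end-wall half and leaned about 13 N, then about 16 N, for over a second each. All forces include the tamper's roughly 4.6 N weight. The highest contact force I read was about 25 N, but I only had readings at the end of each move.
- **Height check:** Each press stopped about 28 mm above the height at which the tamper stood in its tray. That matches blocks sitting on the frame's floor.
- **Depth check:** After the first two presses, depth images put all six tops at 32–34 mm against the 34 mm expected, with noise of about 1 mm. I did not repeat the depth reading after the last press, but a side picture then showed all six level.
- **Final pictures:** They show the foot well inside the tray and nothing else visibly moved. The arm hid part of the view from above.
- **One disagreement:** The first pictures suggested the spring-end block in the left (+y) row also stood proud, yet it was already down when I reached it. It either went down with its neighbour or was never proud.

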